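# Clip a vase-profile template to the gauge board

### The job

Slide the aluminium vase-profile template along the bench, without lifting or toppling it, until its sheet lies flat against the near face of the fixed upright plywood board with the side edges of the two in line. Then pinch open the spring clip that sits on the rack strip, take it off, and let it close over the top edges of sheet and board together, upright, near their middle and well down on them, so that it clamps both. Leave the vase, the mug and the marker pen where they are.

Things in the scene. Friction and masses are not known exactly. Their poses are not given: they have to be found in the camera images.
- board: Fixed gauge stand: upright plywood board 120 wide (y), 100 high, 6 thick (x 0 to 6), on a dark steel foot 30 high running back to x +91. Origin: bottom centre of the board's near face, at bench level; z up, +x points through the board, away from the template.
- template: Loose, 0.45 kg: upright aluminium sheet 120 wide (y), 100 high, 4 thick (x -4 to 0), its +y edge cut in with a vase curve between full-width top and bottom; behind it a wooden block 56 wide (y), 30 high, x -104 to -4. Origin: bottom centre of the sheet's far face, at bench level; z up, +x toward the board. In place, its origin and axes coincide with the board's.
- clip: Loose dark steel spring clip, 70 g, 24 wide along its hinge (y). Origin: middle of the hinge axis. At the start it is astride the rack strip, z up, x across the strip, hinge 14 above the strip's top. Two flat jaws, 4 thick, reach down to z -42, parallel and 10 apart when it holds 10 mm (the strip, or sheet plus board). The frame is that of the -x half: it leans 0.25 rad when squeezed open.
- clip_grip (a point): Grip point midway between the clip's two handles, 34 above the hinge (moves with the -x half). The handles are 46 long flat plates, 24 wide, in a V leaning 0.25 rad outward, up to z +45 above the hinge, there 51 apart over their outsides. Squeezing them along x with about 10 N until parallel (29 over the outsides) opens the jaws to 30 at the tips, 17 near the hinge.
- clip_jaw (a joint): Opening angle of the clip (rad): 0 when holding 10 mm, -0.2 empty and shut, 0.5 fully open with handles parallel. A spring closes it.
- rack: Fixed clip rack: wooden foot 70 (x) by 90 (y), 12 high, with an upright steel strip 10 thick (x), 80 long (y), top edge at 75. Origin: centre of its underside; z up. It stands on the left or the right of the bench.
- vase: Bystander: loose yellow vase with a long neck, 160 high, 104 across. Origin: centre of its foot. It stands on the other side from the rack.
- mug: Bystander: loose white mug, 90 high, 80 across. Origin: centre of its foot.
- marker: Bystander: loose marker pen lying on the bench, 135 long, 17 thick. Origin: on its underside, 45 from its blunt end.

How it is judged:
By the outcome, as a careful person would: the job done as asked, in the order asked, and still so for the second after the job is handed in, with the robot touching nothing.
It also fails if it takes over 51 s, if anything falls off the work surface, if the arm or the gripper's body presses on something with over 40 N, if the wrist force passes 120 N, or if a joint passes its speed limit or range.

### The arm

A 6-joint arm with a two-finger parallel gripper is mounted at the origin on the work surface. World frame = base frame: x ahead of the robot, y to its left, z up, the work surface at z = 0. Lengths are in m, angles in rad, forces in N, time in s.
With the tool pointing down it reaches from about 0.35 to 1 m from the base axis. Payload 7.1 kg.
Tool frame: the origin (TCP) lies on the centre line of the jaws, within the pads' length; the fingertips stand 17 mm ahead of it and the grasp point (between the pads) lies 2 mm behind it (tips_ahead is the distance from the TCP to the fingertips, in m); z points along the fingers, y is the direction in which the jaws open and shut (so a half turn about z gives the same grasp; the last joint's range is limited). The gripper opens to 85 mm and grips with 20 to 120 N. Pads are 22 mm wide; open, the fingers measure 114 mm over their backs; the gripper's body (76 mm by 85 mm) begins 54 mm behind the grasp point. The pads swing forward as they close: fully open they stand 13 mm farther back than shut.
Start: joints at [-1.127, 0.423, 1.63, -0, 1.089, -0.019], TCP at [0.279, -0.559, 0.248] pointing down, gripper open.
Joint ranges: [-3, 3], [-0.9, 2.11], [0.09, 2.58], [-1.31, 4.45], [0.11, 2.69], [-2.54, 2.54]. Speed limits (rad/s): [2.39, 2.39, 3.01, 3.14, 3.14, 3.14].

### API

Orientations are given as a unit quaternion [w, x, y, z].
In Python, from station import * gives the robot as it stands. Calls block until the motion is done:
- move_ptp(position, orientation): joint-space move of the TCP to a pose.
- movel(position, speed=0.15, attitude=None, max_force=None): straight line of the TCP; attitude=None keeps the orientation; speed is the mean speed in m/s. With max_force (N) it stops when the force on the tool has changed by that much, and returns True; else False.
- set_joints(angles): joint-space move.
- grip(opening, grip_force=None): finger opening in m; grip_force is the grip in N (None keeps the last); returns when the fingers have stopped.
- wait(seconds).
- ik(position, orientation): joint angles nearest the present ones, or None.
- snapshot(name): name is "scene" or "top" or "wrist"; returns a dict with "frame" (480x640x3 uint8, red, green, blue), "intrinsics" (3x3 intrinsics, pixels), "dist_coeffs" ([k1, k2, p1, p2, k3] as OpenCV has them; the pictures are not rectified), "world_to_cam" (4x4, takes a point from world to camera coordinates); the wrist camera has in their place "T_tool_cam" (4x4, takes a point from camera to tool coordinates, whose origin is the TCP and whose axes are the flange's). Camera axes: x right, y up, looking along -z (the intrinsics and any distortion apply to the point x, -y, -z); pixel columns grow to the right and rows downward; lengths in m; the calibration is good to about 2 mm. A picture is of the moment at which its call begins: read the wrist's pose just before it. There is no depth.
A pose or a line that the arm cannot do raises MotionError and nothing moves.
- close_job(): hands the job in, once; it reports no verdict.
Trained networks look in a picture, given as the dict that the camera call returned (one of the last four; its "shot" number tells which), for a name from the list of things; names that differ only in an ending like _2 or _b are one class to them, and where a whole thing is asked for, a point or a joint stands for the part that bears it (a point fixed in the world has none). Each returns a list of dicts, best first, with "confidence" (0 to 1); they miss things now and then, are a little off and sometimes report something else, mostly with a low value. They report only what shows in the picture. A call takes as long as a camera call.
- recognise(picture, target): "uv" ([column, row] in pixels, amid what is visible of it).
- outline_of(picture, target): "pixels" (480x640 bool, what is visible of it) and "uv" ([column, row] in pixels, amid what is visible of it).
Readings, each from a call of its own:
- current_clock(): time.
- current_q(): joint angles.
- current_joint_velocities(): joint speeds.
- current_effort(): joint torques, N m.
- current_tcp_pos(): TCP position.
- current_eef_rot(): TCP orientation.
- current_ft_force(): force on the tool from outside, world axes, zero at the start.
- current_moment(): the same for the moment, N m.
- current_gripper_width(): finger opening in m.
Only numpy, scipy, OpenCV 4.12 (cv2) and the standard library are available. Lean on these libraries where they do the work, as an engineer would, in place of code of your own. Each camera call takes 0.05 s, during which the arm holds its last target. There are 200 camera calls.

## Working session

There is one attempt and no reset: what is moved stays moved. The work goes in short steps, each a Python script; the robot and the scene stay as the last script left them, time stands still between calls to the robot, and variables do not carry over. Pictures are saved under pics/ and viewed, about 8 in all and at most 12, crops included, and the job is handed in when it is done.

```bash
mkdir -p pics; ls; python3 - <<'E'
from station import *
import cv2,numpy as np
print(current_clock(),current_tcp_pos(),current_eef_rot())
for n in("scene","top"):
    s=snapshot(n); cv2.imwrite(f"pics/{n}0.png",s["frame"][:,:,::-1])
    print(n,s["intrinsics"].tolist(),s["dist_coeffs"],np.round(s["world_to_cam"],4).tolist())
    for t in("board","template","clip","rack","vase","mug","marker"):
        print(t,[(np.round(r["uv"],1).tolist(),round(r["confidence"],2)) for r in recognise(s,t)[:2]])
print(current_clock())
E
```

```text
pics
0.0 [ 0.27884595 -0.55876543  0.24752918] [-7.52394776e-04  9.73342430e-01  2.29355446e-01 -1.65304127e-04]
scene [[544.5533459248459, 0.0, 328.13766191069914], [0.0, 544.5533459248459, 247.52142169040795], [0.0, 0.0, 1.0]] [-0.03126068  0.          0.          0.          0.        ] [[0.1401, 0.9901, -0.0109, -0.074], [-0.8001, 0.1197, 0.5878, 0.3924], [0.5832, -0.0736, 0.809, -1.3886], [0.0, 0.0, 0.0, 1.0]]
board [([312.6, 338.0], 0.84)]
template [([312.2, 250.8], 0.83)]
clip [([162.4, 229.0], 0.65)]
rack [([167.9, 254.8], 0.88)]
vase [([477.8, 226.4], 0.73)]
mug [([500.5, 313.7], 0.83)]
marker [([196.8, 372.5], 0.72)]
top [[451.5557438800324, 0.0, 323.6691325794175], [0.0, 451.5557438800324, 240.8548195183], [0.0, 0.0, 1.0]] [0.00777606 0.         0.         0.         0.        ] [[0.0148, -0.9997, -0.0214, -0.0049], [0.9912, 0.0119, 0.1319, -0.6008], [-0.1316, -0.0232, 0.991, -0.7915], [0.0, 0.0, 0.0, 1.0]]
board [([351.2, 188.8], 0.77), ([513.6, 306.2], 0.38)]
template [([336.0, 293.7], 0.81), ([490.3, 317.6], 0.63)]
clip [([512.5, 311.6], 0.84)]
rack [([488.5, 316.8], 0.69), ([512.8, 311.3], 0.5)]
vase [([161.7, 284.9], 0.85)]
mug [([175.3, 180.3], 0.69)]
marker []
0.8
```

View pics/scene0.png

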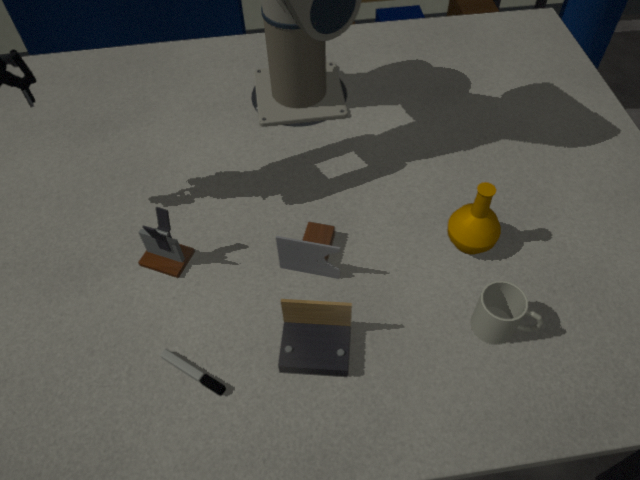

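View pics/top0.png

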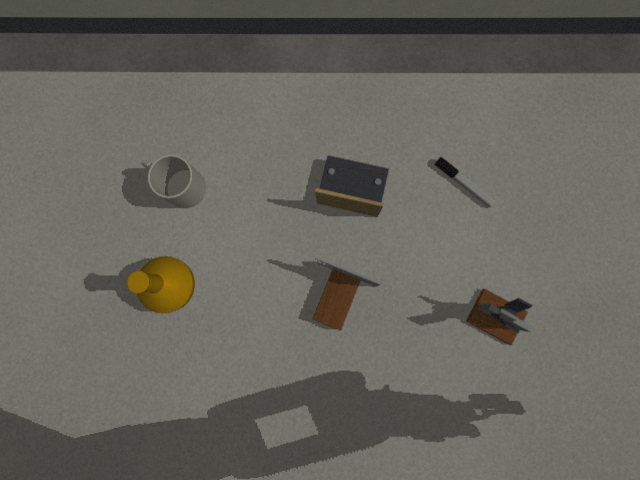

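The scene view (camera facing the robot) shows the template at (312,250), board at (315,335), and rack with clip at (165,245). The top view confirms these at (345,290), (352,187) and (500,315). The mug, vase and marker stand clear. Next I fit the poses to the network outlines in both views.

```bash
cat > h.py <<'E'
from station import *
import cv2,numpy as np,itertools
from scipy.optimize import minimize
def box(x0,x1,y0,y1,z0,z1): return np.array(list(itertools.product((x0,x1),(y0,y1),(z0,z1))))/1000.
def plate(x,z,a,s):  # clip half plates, in clip frame mm: handle
    return None
M={'board':[box(0,6,-60,60,0,100),box(6,91,-60,60,0,30)],
 'template':[box(-4,0,-60,30,0,100),box(-4,0,-60,60,0,14),box(-4,0,-60,60,86,100),box(-104,-4,-28,28,0,30)],
 'rack':[box(-35,35,-45,45,0,12),box(-5,5,-40,40,0,75)]}
def handle(s,a=.25):
    b=box(-2,2,-12,12,0,46); c,q=np.cos(a),np.sin(a)
    o=b.copy(); o[:,0]=s*(.0125+b[:,0]*c+b[:,2]*q); o[:,2]=b[:,2]*c-b[:,0]*q; return o
M['clip']=[handle(1),handle(-1),box(-14,-5,-12,12,-42,0),box(5,14,-12,12,-42,0),box(-12,12,-12,12,-5,3)]
M['clip'][2][:,0].clip(-.009,None,out=M['clip'][2][:,0]);M['clip'][3][:,0].clip(None,.009,out=M['clip'][3][:,0])
def Rz(a): c,s=np.cos(a),np.sin(a); return np.array([[c,-s,0],[s,c,0],[0,0,1]])
def w2c(s,Ttool=None):
    if 'world_to_cam' in s: return s['world_to_cam']
    return np.linalg.inv(Ttool@s['T_tool_cam'])
def tooltf():
    q=current_eef_rot();from scipy.spatial.transform import Rotation as R
    T=np.eye(4);T[:3,:3]=R.from_quat([q[1],q[2],q[3],q[0]]).as_matrix();T[:3,3]=current_tcp_pos();return T
def proj(P,s,W):
    P=np.atleast_2d(P);c=(W[:3,:3]@P.T).T+W[:3,3]; c=c*[1,-1,-1]
    return cv2.projectPoints(c,np.zeros(3),np.zeros(3),s['intrinsics'],np.array(s['dist_coeffs']))[0][:,0]
K=4
def render(names_p,s,W):
    im=np.zeros((480*K,640*K),np.uint8)
    for n,(x,y,a,z) in names_p:
        for b in M[n]:
            uv=proj(b@Rz(a).T+[x,y,z],s,W)
            cv2.fillConvexPoly(im,cv2.convexHull(np.round(((uv+.5)*K-.5)*16).astype(np.int32)),1,shift=4)
    return cv2.resize(im.astype(np.float32),(640,480),interpolation=cv2.INTER_AREA)
def fit(obs,names,p0,z0=(0,),step=(.01,.01,.08)):
    def cost(p):
        c=0
        for s,W,m in obs:
            r=render([(n,(*p[:3],z)) for n,z in zip(names,z0)],s,W)
            c+=1-np.minimum(r,m).sum()/np.maximum(r,m).sum()
        return c/len(obs)
    sx=[p0]+[np.array(p0)+np.eye(3)[i]*step[i] for i in range(3)]
    r=minimize(cost,p0,method='Nelder-Mead',options=dict(initial_simplex=sx,xatol=2e-4,fatol=1e-4,maxiter=150))
    return r.x,r.fun
def best(s,n):
    o=outline_of(s,n); return (o[0]['pixels'].astype(np.float32),o[0]['confidence']) if o else (None,0)
def ray(s,W,uv):
    n=cv2.undistortPoints(np.array([[uv]],float),s['intrinsics'],np.array(s['dist_coeffs']))[0,0]
    d=W[:3,:3].T@np.array([n[0],-n[1],-1]); return -W[:3,:3].T@W[:3,3],d
def onz(s,W,uv,z): c,d=ray(s,W,uv); return c+d*(z-c[2])/d[2]
E
cat > m.py <<'E'
from h import *
S=[snapshot(n) for n in("scene","top")]; Wd=[s['world_to_cam'] for s in S]
def uvg(n):return [best(s,n) for s in S]
for n,a0,uv in (('board',-.25,(352,190)),('template',-.38,(346,290)),('rack',-.48,(500,317)),('clip',-.48,(512,311))):
    ms=uvg(n); print(n,[(round(c,2),None if m is None else int(m.sum())) for m,c in ms])
    z=.089 if n=='clip' else 0
    g=onz(S[1],Wd[1],uv,z+.03); p0=[g[0],g[1],a0]
    for ids in ((0,1),(0,),(1,)):
        o=[(S[i],Wd[i],ms[i][0]) for i in ids if ms[i][0] is not None]
        if o: p,f=fit(o,[n],p0,(z,)); print(ids,np.round(p,4),round(f,3))
    for i in (0,1):
        im=np.ascontiguousarray(S[i]['frame'][:,:,::-1]) if n=='board' else ims[i]
        if n=='board': ims=[None,None] if i==0 else ims
        ims[i]=im
        pp=fit([(S[j],Wd[j],ms[j][0]) for j in (0,1) if ms[j][0] is not None],[n],p0,(z,))[0] if i==0 else pp
        for b in M[n]:
            cv2.polylines(im,[cv2.convexHull(np.round(proj(b@Rz(pp[2]).T+[*pp[:2],z],S[i],Wd[i])*16).astype(np.int32))],True,(0,0,255),1,shift=4)
a=cv2.resize(ims[0][190:390,120:380],None,fx=1.55,fy=1.55*1.5,interpolation=1) if 0 else ims[0][190:390,120:380]
b=ims[1][140:340,300:560]
cv2.imwrite('pics/fit0.png',cv2.resize(np.vstack([a,b]),None,fx=1.5*1,fy=1.5,interpolation=cv2.INTER_CUBIC))
E
python3 m.py
```

```text
board [(0.96, 5210), (0.73, 3214)]
(0, 1) [ 0.6682 -0.0394 -0.2191] 0.026
(0,) [ 0.669  -0.039  -0.2201] 0.018
(1,) [ 0.6677 -0.0398 -0.2178] 0.025
template [(0.86, 2421), (0.95, 2076)]
(0, 1) [ 0.5466 -0.0402 -0.3662] 0.062
(0,) [ 0.5474 -0.0393 -0.362 ] 0.07
(1,) [ 0.5461 -0.0405 -0.3678] 0.044
rack [(0.7, 651), (0.83, 1662)]
(0, 1) [ 0.4676 -0.3186 -0.5121] 0.557
(0,) [ 0.4004 -0.3218 -1.0473] 0.566
(1,) [ 0.468  -0.3187 -0.5122] 0.236
clip [(0.67, 703), (0.9, 573)]
(0, 1) [ 0.4738 -0.3082 -0.464 ] 0.151
(0,) [ 0.476  -0.3082 -0.4725] 0.146
(1,) [ 0.4736 -0.308  -0.444 ] 0.134
```

View pics/fit0.png

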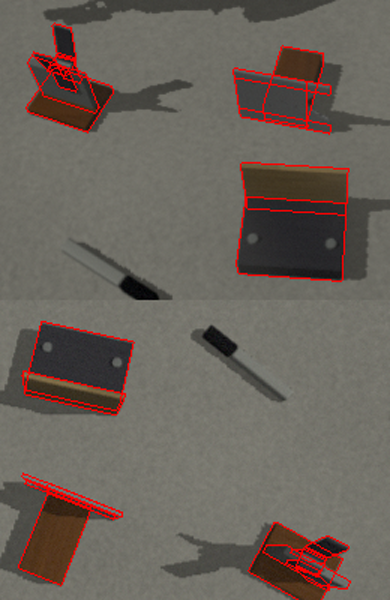

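Fits are tight: board (0.668, -0.039, yaw -0.219), template (0.547, -0.040, -0.366), clip (0.474, -0.308, about -0.49). I'll straddle the template's block, grip it gently and slide it to about 15 mm short of the board.

```bash
cat >> h.py <<'E'
from scipy.spatial.transform import Rotation as Rot
def down(ang): # tool x at world angle ang, z down
    q=Rot.from_matrix(Rz(ang)@np.diag([1,-1,-1.])).as_quat(); return [q[3],q[0],q[1],q[2]]
def at(p,l): return np.array([p[0],p[1],0])+Rz(p[2])@np.array(l)
E
cat > s1.py <<'E'
from h import *
print(np.round(snapshot("wrist")['T_tool_cam'],3).tolist())
t=np.array([.5466,-.0402,-.3662]); b=np.array([.6682,-.0394,-.2191]); G=-.065; Z=.021
print(ik(at(t,[G,0,Z]),down(t[2]+np.pi)))
move_ptp(at(t,[G,0,.16]),down(t[2]+np.pi))
movel(at(t,[G,0,Z]),.12,max_force=15)
grip(.05,25); print('w',current_gripper_width(),current_clock(),current_tcp_pos(),current_ft_force())
g=at(b,[-.015,0,0]); g=[g[0],g[1],b[2]]
print(movel(at(g,[G,0,Z]),.04,attitude=down(b[2]+np.pi),max_force=25),current_ft_force(),current_tcp_pos(),at(g,[G,0,Z]),current_clock())
E
python3 s1.py
```

```text
[[0.001, 0.966, 0.257, 0.066], [1.0, -0.0, -0.001, 0.002], [-0.001, 0.257, -0.966, -0.127], [0.0, 0.0, 0.0, 1.0]]
[-5.92961561e-02  6.22177121e-01  2.03360084e+00 -4.44089210e-16
  4.85814691e-01 -1.26389248e+00]
w 0.055732300675344126 5.1417 [ 0.48634994 -0.01691064  0.02166128] [-1.49187541  0.28897975  5.74480894]
False [-9.92440411  0.3189123  13.96510763] [ 0.58747102 -0.02188012  0.02160237] [ 0.59011252 -0.0220119   0.021     ] 7.9
```

```bash
cat > m2.py <<'E'
from h import *
import sys
S=[snapshot(n) for n in("scene","top")]; Wd=[s['world_to_cam'] for s in S]
ims=[]
for i in(0,1):
    s=S[i];im=np.ascontiguousarray(s['frame'][:,:,::-1])
    for n,p0 in (('board',[.668,-.039,-.22]),('template',[float(v) for v in sys.argv[2:5]])):
        m,c=best(s,n)
        if m is None: continue
        sv=M['template']
        if n=='template': M['template']=sv[:3] if i==0 else sv
        p,f=fit([(s,Wd[i],m)],[n],p0,(0,)); print(i,n,round(c,2),np.round(p,4),round(f,3))
        for b in M[n]: cv2.polylines(im,[cv2.convexHull(np.round(proj(b@Rz(p[2]).T+[*p[:2],0],s,Wd[i])*16).astype(np.int32))],True,(0,0,255),1,shift=4)
        M['template']=sv
    ims.append(im)
cv2.imwrite(sys.argv[1],cv2.resize(np.hstack([ims[0][210:390,230:400],ims[1][130:310,270:440]]),None,fx=2.3,fy=2.3,interpolation=cv2.INTER_CUBIC))
print(current_clock())
E
python3 m2.py pics/a1.png .652 -.036 -.22
```

```text
0 board 0.73 [ 0.6686 -0.0391 -0.2104] 0.025
0 template 0.96 [ 0.6136 -0.028   0.0386] 0.416
1 board 0.82 [ 0.6722 -0.0393 -0.2302] 0.439
8.2
```

View pics/a1.png

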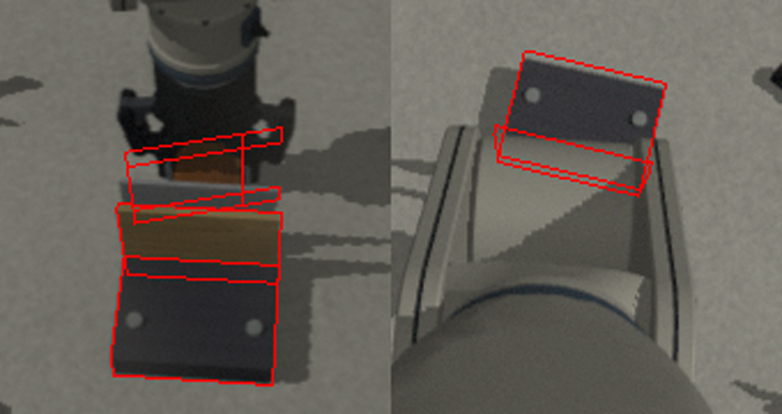

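The scene crop shows the sheet roughly parallel just behind the board, its ends near (120,183) and (278,190) in the crop. The arm hides the template in the top view. I'll push it gently to contact, release, raise clear and measure.

```bash
cat > s2.py <<'E'
from h import *
b=np.array([.6682,-.0394,-.2191]); G=-.065; Z=.0215
print(movel(at(b,[.006+G,0,Z]),.02,max_force=14),current_ft_force(),(Rz(-b[2])@(current_tcp_pos()-at(b,[G,0,Z]))).round(4))
wait(.2);print(current_ft_force(),current_eef_rot(),down(b[2]+np.pi))
grip(.08); movel(current_tcp_pos()+np.array([0,0,.11]),.2)
c=at(b,[-.24,0,.2]); move_ptp(c,down(b[2]+np.pi)); print(current_clock())
E
python3 s2.py; python3 m2.py pics/a2.png .666 -.039 -.22
```

```text
False [-15.80899394   5.56920741  16.44820969] [ 0.0009 -0.0002  0.    ]
[-16.01303082   4.1354649   15.07173597] [-5.11375903e-03  1.09120900e-01  9.94015331e-01  2.42378684e-05] [np.float64(0.0), np.float64(0.10933100949313734), np.float64(0.9940053975523532), np.float64(0.0)]
11.4667
0 board 0.64 [ 0.6684 -0.0395 -0.2133] 0.017
0 template 0.77 [ 0.6191 -0.0063 -0.1359] 0.474
1 board 0.71 [ 0.671  -0.0409 -0.2164] 0.262
1 template 0.86 [ 0.668  -0.0397 -0.2062] 0.082
11.7667
```

View pics/a2.png

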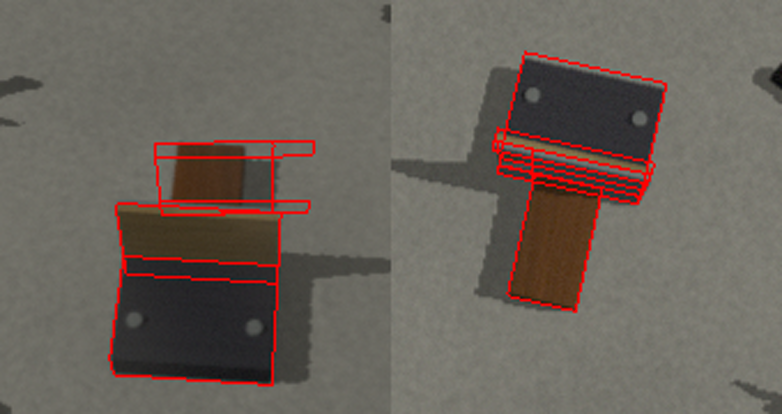

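The top crop shows the template against the board, with the block at (555,245) in the crop and sheet and board ends apparently in line. I'll check seam, yaw and edges close up with the wrist camera.

```bash
cat > s3.py <<'E'
from h import *
b=np.array([.6682,-.0394,-.2191])
move_ptp(at(b,[-.02,0,.19]),down(b[2]+np.pi)); wait(.3)
T=tooltf(); s=snapshot("wrist"); W=w2c(s,T)
np.savez('w1.npz',f=s['frame'],K=s['intrinsics'],d=s['dist_coeffs'],W=W)
im=np.ascontiguousarray(s['frame'][:,:,::-1]); cv2.imwrite('pics/w1.png',im)
for P in ([0,.06,.1],[0,-.06,.1],[-.004,.06,.1],[-.004,-.06,.1],[.006,.06,.1],[.006,-.06,.1]): print(P,proj(at(b,P),s,W)[0].round(1))
print(current_clock())
E
python3 s3.py
```

```text
[0, 0.06, 0.1] [404.7 276.1]
[0, -0.06, 0.1] [230.1 276. ]
[-0.004, 0.06, 0.1] [405.1 270.6]
[-0.004, -0.06, 0.1] [229.7 270.5]
[0.006, 0.06, 0.1] [404.1 284.2]
[0.006, -0.06, 0.1] [230.7 284.1]
13.0
```

View pics/w1.png

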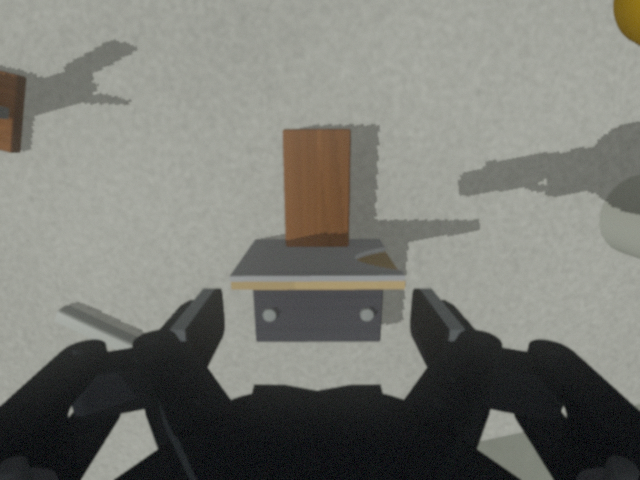

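The wrist view shows sheet top (grey, row ~275) and board top (tan, row ~285) forming one straight seam, with both ends near columns 231 and 405. I'll quantify the ends and seam from row profiles.

```bash
python3 - <<'E'
import numpy as np,cv2
f=np.load('w1.npz')['f'].astype(float)
for r in range(272,293,1):
    g=f[r].mean(1); 
    print(r,f[r,225:238].mean(1).round().astype(int),f[r,399:412].mean(1).round().astype(int))
for c in range(240,400,25): print(c,(f[268:294,c,0]-f[268:294,c,2]).round().astype(int))
cv2.imwrite('pics/w1z.png',cv2.resize(np.hstack([f[255:300,215:260],f[255:300,380:425]])[:,:,::-1].astype(np.uint8),None,fx=8,fy=8,interpolation=0))
E
```

```text
272 [157 154 154 156 155 153 138 122 100  95  90  89  91] [ 90  90  91  98 101 109 111 127 143 151 154 158 160]
273 [156 150 153 153 151 143 126 105  96  91  90  93  91] [ 91  92  93  95 102 106 112 125 145 151 156 156 160]
274 [155 151 154 151 147 131 114 103  96  96  94  95  93] [102 103 103 104 106 113 117 133 149 152 155 159 162]
275 [154 152 151 149 144 129 116 112 110 110 111 109 109] [123 123 125 125 124 129 136 144 154 155 158 159 161]
276 [154 153 153 151 147 138 130 129 129 132 128 130 129] [144 142 142 143 143 144 149 153 156 157 156 161 163]
277 [154 156 155 153 151 148 148 147 147 144 146 145 145] [146 148 149 149 149 151 152 156 156 157 159 161 162]
278 [154 154 154 154 155 153 151 153 152 151 151 152 152] [149 149 151 150 151 150 155 155 155 156 158 160 162]
279 [155 156 158 156 154 154 153 152 152 152 153 154 152] [151 150 149 148 148 148 150 154 154 157 157 160 160]
280 [156 157 155 156 155 154 153 152 151 151 150 150 152] [151 151 150 149 146 144 146 151 154 155 157 158 158]
281 [156 157 157 158 157 155 150 148 149 149 149 147 148] [147 146 146 145 145 142 144 150 1
[... 1146 characters left out ...]
61 162 162 160 158 155 155 154 152 151 153 152 150] [107 109 109 109 114 128 145 154 155 153 154 154 145]
240 [ 0  2  0  0  2  2  0  0 -2 -2 -3  0  3 15 37 51 52 52 52 49 44 29 15  6
  6  6]
265 [ 2  3 -2  0  0  2  1 -1 -3 -2 -1 -2  4 19 40 50 53 54 54 54 50 42 21  5
 -4 -1]
290 [-2  2  1  3  1 -1  1  1 -1  1 -2  1  6 18 39 49 50 50 51 53 48 36 15  3
 -3  0]
315 [-1  2  1  2 -2  0  1  0 -1 -2 -2  1  8 29 47 54 56 55 57 53 52 40 20  2
 -2 -2]
340 [ 1 -1  0 -2  2  1 -1 -2 -1 -3 -3  0  8 31 47 56 56 57 56 55 52 39 18  1
  0 -5]
365 [ 0 -1  1  0  0  2 -1 -1 -4 -3 -3 -1  9 30 47 56 56 56 55 55 50 31 10 -4
 -2 -1]
390 [14  6  2 -2  2 -2 -1 -2 -5  0 -1  3 17 37 50 57 55 56 56 53 43 29 12  5
  4  4]
```

View pics/w1z.png

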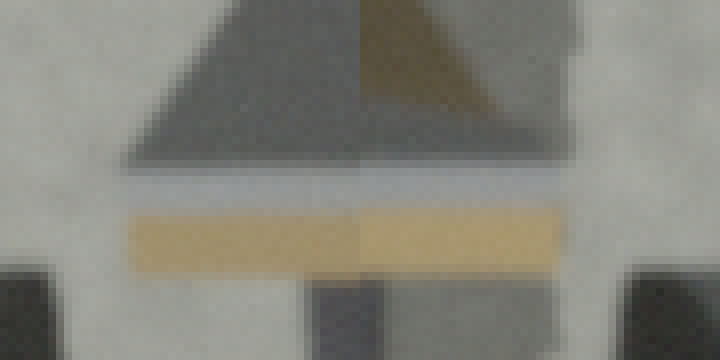

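Sheet and board ends agree within about 1 px (0.7 mm), and the seam is straight and 5.8 px wide, as expected for flat contact. Now the clip.

```bash
cat > s4.py <<'E'
from h import *
c=np.array([.4738,-.3082,-.485]); o=down(c[2]+np.pi/2)
move_ptp(at(c,[0,0,.21]),o)
print(movel(at(c,[0,0,.121]),.1,max_force=12),current_tcp_pos())
grip(.026,30); print('w',current_gripper_width(),current_ft_force())
s=snapshot("scene");cv2.imwrite('pics/c0.png',s['frame'][:,:,::-1])
movel(at(c,[0,0,.20]),.06); print('w',current_gripper_width(),current_ft_force(),current_tcp_pos())
wait(.2);s=snapshot("scene");f=s['frame'][150:300,90:250,::-1]
cv2.imwrite('pics/c1.png',cv2.resize(np.hstack([cv2.imread('pics/c0.png')[150:300,90:250],f]),None,fx=2.4,fy=2.4,interpolation=2)); print(current_clock())
E
python3 s4.py
```

```text
False [ 0.47424365 -0.30845939  0.12153914]
w 0.026518205207278104 [-0.23051382  0.69761916 -0.14733698]
w 0.026219287842713022 [ 0.02854704 -0.47035492 -0.69478679] [ 0.47357103 -0.30804021  0.19952538]
17.5833
```

View pics/c1.png

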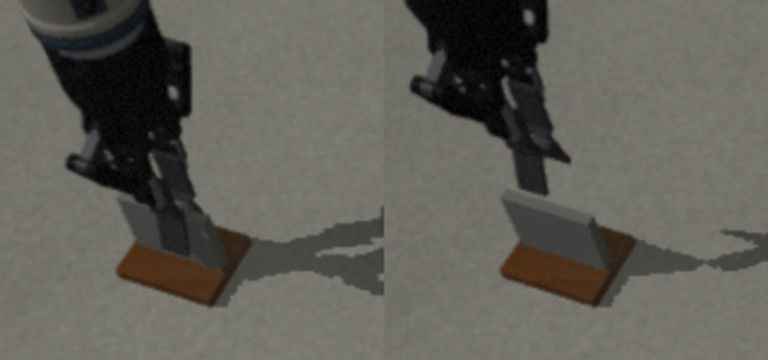

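The clip is off the strip, jaws spread below the gripper at about (540,170), the strip empty. I'll carry it above the board and check before lowering.

```bash
cat > s5.py <<'E'
from h import *
b=np.array([.6685,-.0394,-.217]); o=down(b[2]+np.pi/2)
movel(current_tcp_pos()+np.array([0,0,.02]),.1)
move_ptp(at(b,[.001,0,.205]),o); wait(.3)
s=snapshot("scene");W=s['world_to_cam']
im=np.ascontiguousarray(s['frame'][:,:,::-1])
cc=[]
for n in('clip','board','template'):
    m,c=best(s,n); print(n,round(c,2),0 if m is None else int(m.sum()))
crop=lambda i:cv2.resize(i[180:320,240:390],None,fx=2.6,fy=2.6,interpolation=2)
T=tooltf();w=snapshot("wrist"); wf=w['frame'][:,:,::-1]
cv2.imwrite('pics/d.png',np.hstack([crop(im),cv2.resize(wf[200:460,170:470],(390,364))]))
print(current_clock(),current_gripper_width(),current_tcp_pos(),current_ft_force())
for x in(-.004,0,.006): print(proj(at(b,[x,.012,.1]),s,W).round(1),proj(at(b,[x,-.012,.1]),s,W).round(1))
E
python3 s5.py
```

```text
clip 0.62 392
board 0.6 5098
template 0.78 388
19.7417 0.0261828815508782 [ 0.66945549 -0.03978006  0.20506642] [ 0.83827773  0.80228187 -0.75445698]
[[323.3 298.5]] [[309.1 297.6]]
[[323.1 300.5]] [[308.9 299.7]]
[[322.8 303.6]] [[308.6 302.8]]
```

View pics/d.png

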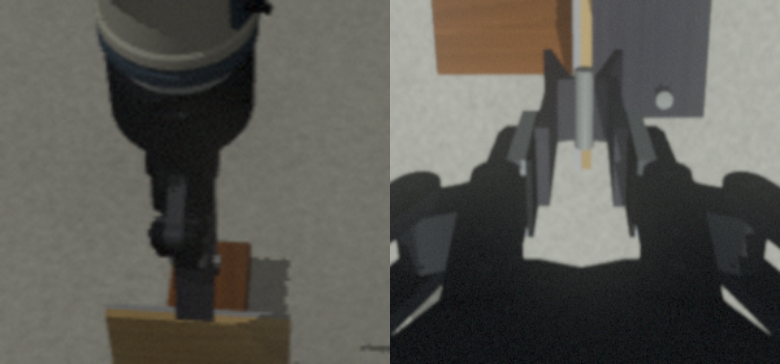

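The wrist view shows the hinge at column ~584 and the sheet-plus-board stack at 573–593, so they line up across the thickness. The scene crop shows the clip within about 3 mm of the board's middle. Lowering now.

```bash
cat > s6.py <<'E'
from h import *
b=np.array([.6685,-.0394,-.217])
print(movel(at(b,[.001,0,.145]),.05,max_force=8),current_tcp_pos(),current_ft_force())
w=snapshot("wrist"); a=w['frame'][200:460,170:470,::-1]
s=snapshot("scene"); f=s['frame'][180:320,240:390,::-1]
cv2.imwrite('pics/e.png',np.hstack([cv2.resize(f,(390,364)),cv2.resize(a,(390,364))]))
print(current_clock())
E
python3 s6.py
```

```text
False [ 0.66972322 -0.03965769  0.1454072 ] [ 0.73944301 -0.40143812 -0.79943851]
21.1917
```

View pics/e.png

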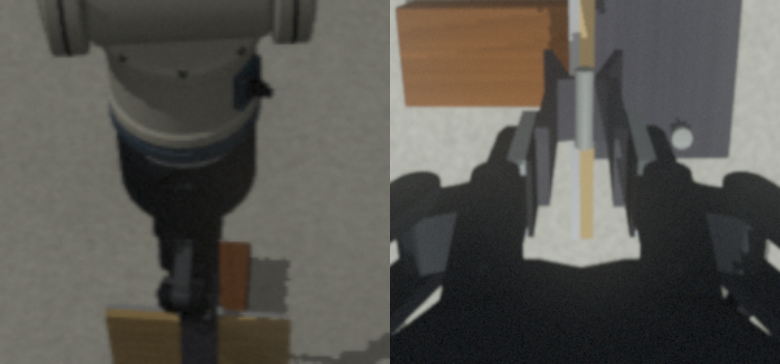

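The clip stands astride both sheets with no contact force. The far jaw is in front of the board and the stack is centred between the handles. I'll release in two steps, withdraw and check.

```bash
cat > s7.py <<'E'
from h import *
b=np.array([.6685,-.0394,-.217])
grip(.045); print(current_ft_force()); grip(.085)
movel(at(b,[.001,0,.25]),.12,max_force=8)
c=at(b,[-.02,0,.24]); move_ptp(c,down(b[2]+np.pi)); wait(.3)
w=snapshot("wrist"); a=w['frame'][:,:,::-1]
move_ptp(at(b,[-.26,0,.26]),down(b[2]+np.pi)); wait(.3)
s=snapshot("scene"); f=s['frame'][200:380,230:390,::-1]
cv2.imwrite('pics/f.png',np.hstack([cv2.resize(f,(380,428),interpolation=2),cv2.resize(a[200:380,210:420] if 0 else a[110:350,210:425],(383,428),interpolation=2)]))
for st,n in((s,'scene'),(snapshot('top'),'top')):
    m,cf=best(st,'clip')
    if m is not None:
        p0=[*at(b,[.001,0,0])[:2],b[2]]
        for z in(.108,.112,.116,.12):
            p,fu=fit([(st,st['world_to_cam'],m)],['clip'],p0,(z,)); print(n,round(cf,2),z,p.round(4),(Rz(-b[2])@(np.array([p[0],p[1],0])-at(b,[0,0,0]))).round(4)[:2],round(fu,3))
print(current_clock(),current_ft_force())
E
python3 s7.py
```

```text
[-0.08344709  0.12576752 -0.63164449]
scene 0.97 0.108 [ 0.6676 -0.0379 -0.1994] [-0.0012  0.0012] 0.064
scene 0.97 0.112 [ 0.6702 -0.0382 -0.1994] [0.0014 0.0016] 0.066
scene 0.97 0.116 [ 0.6726 -0.0381 -0.1879] [0.0037 0.0021] 0.071
scene 0.97 0.12 [ 0.6748 -0.0383 -0.1821] [0.0059 0.0024] 0.078
top 0.7 0.108 [ 0.669  -0.0383 -0.2163] [0.0002 0.0012] 0.081
top 0.7 0.112 [ 0.668  -0.0382 -0.2104] [-0.0007  0.0011] 0.084
top 0.7 0.116 [ 0.667  -0.0382 -0.2061] [-0.0018  0.0009] 0.086
top 0.7 0.12 [ 0.6659 -0.0381 -0.2136] [-0.0028  0.0007] 0.091
26.2083 [-0.79694919  0.46493996  0.51874885]
```

View pics/f.png

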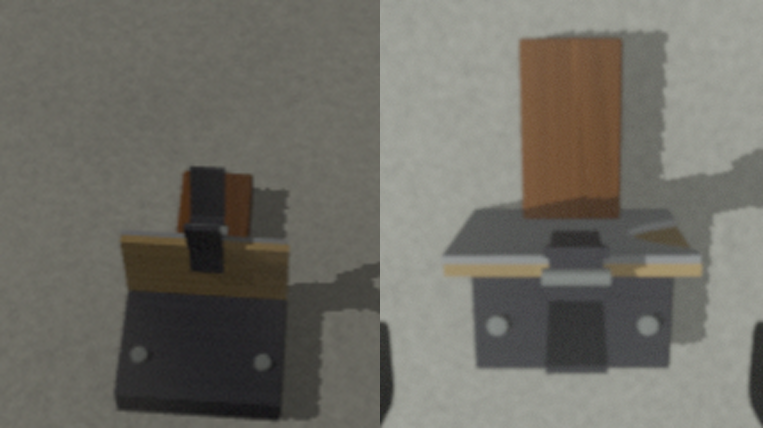

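```bash
python3 -c "
from station import *
wait(.3);print(close_job(),current_clock())"
```

```text
the job is handed in; nothing more can be done
the job is handed in; nothing more can be done
```

The job is done and handed in. The template lies flat against the board with the side edges in line, and the clip clamps both near the middle. The last clock reading, just before hand-in, was 26.2 s of the 51 s allowed.

- **Template:** I gripped the wooden block lightly and slid it along the bench until the sheet touched the board. The seam is straight with no visible gap. The side edges agreed within about 0.7 mm before clamping and still looked in line afterwards.
- **Clip:** I squeezed it open, lifted it off the strip, lowered it over both top edges without contact, and released it. The camera fits put it 1–2 mm from the middle, upright, with the hinge about 12 mm above the top edges.
- **Bystanders:** The arm never went near the vase, the mug or the marker. I did not re-measure them at the end.

**Checks that disagreed:**
- The wrist camera placed the board about 3 mm farther away than the fixed cameras did. I did not correct for this; the wrist view taken just before lowering showed the clip centred over the sheet and board.
- With the clip squeezed open the gripper read 26 mm, against the 29 mm stated. It caused no problem.
- Some template outline fits failed where the board or arm hid it, so I relied on the close wrist picture instead.

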